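# Pin the instrument drawer open

## Task

Pull the cabinet's top drawer, the one with the brass handle, all the way out to its stop. Then press the red-headed stop pin that waits in the wooden rest fully home and upright in the hole of the brass stop block inside the drawer (the block's setting is not exact, so feel for the hole), so that the drawer is pinned open. Let go of everything, leave the drawer out, and leave the instruments and the basin alone.

Things in the scene. Friction and masses are not known exactly. Their poses are not given: they have to be found in the camera images.
- cabinet: White cabinet fixed on the trolley, 220 deep, 240 wide, 150 tall, turned up to 0.3 rad. Origin: on the trolley top below its front face's middle; x runs from the face into the cabinet, y to its left (seen from the robot), z up. Only the top drawer moves. With the drawer at its stop, block_mark lies 32 in front of the face and 58 to the right of the middle; with it shut, under the cabinet's top.
- drawer (a joint): Opening of the top drawer in m: 0 shut, 0.125 at its firm stop; it comes out along the cabinet's -x. Starts 0 to 0.02 open. The slide is stiff, about 6 N plus 8 N per m/s, and the drawer stays where it is left. Its white front panel is 14 thick and reaches from 72 to 136 above the trolley.
- handle (a point): Middle of the drawer's brass bar handle: round bar 10 thick, 110 long along the cabinet's y, 118 above the trolley, its centre 45 in front of the drawer's front panel (40 clear behind it), free above and below; a post at each end. Moves with the drawer, axes as the cabinet's.
- block_mark (a point): Nominal centre of the top of the brass stop block (48 cube) in the drawer: 130 above the trolley, level with the drawer's rim. Moves with the drawer, axes as the cabinet's. In the block's top centre is a plain sharp-edged blind hole, 13 wide, 19 deep. The block is clamped in slots, off this point by an unmeasured -5 to 5 mm along x and along y; pressing does not shift it.
- pin: Loose stop pin, about 70 g: steel shank 10 diameter, 14 long, flat-ended, below a red round head 18 diameter, 40 tall. Origin: centre of the shank's foot; z up to the head. At the start it hangs upright in the rest, the head's underside on the rest's top, the foot 10 above the trolley. Fully home, the head's underside lies on the block's top, the foot 14 below it.
- pin_rest: Dark wooden rest fixed on the trolley, 60 x 60 x 24 tall, with a 13.5 hole through its middle that holds the pin. Origin: centre of its underside. It stands on the left or right of the cabinet, the basin on the other side.
- basin: Loose white enamel basin, rim radius 62, 42 tall; origin under its centre. Leave alone.
- speculum_a: Loose black ear speculum standing on its wide end, 34 wide, 42 tall; origin under its centre. Leave alone.
- speculum_b: A second such speculum. Leave alone.
- otoscope: Loose brass otoscope lying along its x, 145 long, 44 wide at the head, 31 tall; origin under it. Leave alone.
- head_mirror: Loose nickel head mirror lying flat, 86 diameter with a short stub, 8 tall; origin under its centre. Leave alone.

How it is judged (in metres and radians):
On the way, in this order (a step that is already met when the one before it is completed fails the run):
1. the drawer is pulled out to its stop (value of joint drawer above 0.119 m), for 0.2 s.
2. the pin is in the block's hole (z of pin in the frame of block_mark below -0.0115 m and horizontal distance between pin and block_mark below 0.012 m), for 0.2 s.
At the end, for the whole second after the job is handed in: The drawer is still out to within 11 mm of its stop, the pin stands upright (within 0.15 rad) and at rest in the block's hole with its foot at least 11.5 mm below the block's top, and nothing is touched (all of step 2 and value of joint drawer above 0.114 m and z of pin in the frame of block_mark above -0.022 m and angle between pin's own z axis and vertical below 0.15 rad and linear speed of pin below 0.02 m/s).
It fails at once if the basin or an instrument is shifted by more than 20 mm (distance of any of basin, speculum_a, speculum_b, otoscope, head_mirror from where it was at the start of the episode above 0.02 m).
It also fails if it takes over 72 s, if anything falls off the work surface, if the arm or the gripper's body presses on something with over 40 N, if the wrist force passes 120 N, or if a joint passes its speed limit or range.

## Robot

A 6-joint arm with a two-finger parallel gripper is mounted at the origin on the work surface. World frame = base frame: x ahead of the robot, y to its left, z up, the work surface at z = 0. Lengths are in mm, angles in degrees, forces in N, time in s.
With the tool pointing down it reaches from about 350 to 850 mm from the base axis. Payload 8.1 kg.
Tool frame: the origin (TCP) lies at the very end of the fingers, on their centre line; the grasp point (between the pads) lies grip_depth behind it (grip_depth is the distance from the TCP to the grasp point, in mm); z points along the fingers, y is the direction in which the jaws open and shut (so a half turn about z gives the same grasp; the last joint's range is limited). The gripper opens to 85 mm and grips with 20 to 120 N. Pads are 22 mm wide; open, the fingers measure 114 mm over their backs; the gripper's body (76 mm by 85 mm) begins 54 mm behind the grasp point. The pads swing forward as they close: fully open they stand 13 mm farther back than shut.
Start: joints at [-4.893, 7.471, 85.268, -0, 87.261, -4.893], TCP at [600.004, 0.022, 231.292] pointing down, gripper open.
Joint ranges: [-169.43, 169.43], [-51.17, 129.36], [1.28, 143.12], [-76.62, 256.62], [0, 156.53], [-152.29, 152.29]. Speed limits (degrees/s): [136.94, 136.94, 159.86, 180, 180, 180].

## Interface

Orientations are given as [roll, pitch, yaw] about the fixed x, y, z axes, in that order (R = Rz(yaw) Ry(pitch) Rx(roll)).
In Python, from bench import * gives the robot as it stands.
- The arm moves only by the tool step_arm, never from a script. Its argument "plan" is a list of rows, each an object of numbers: "grip": the finger opening in cm, from 0 to 8.54; "tx", "ty", "tz": the shift along the tool's x, y, z in cm; "ax", "ay", "az": the turn, a rotation vector about the tool's x, y, z in degrees. In form: [{"grip": .., "tx": .., "ty": .., "tz": .., "ax": .., "ay": .., "az": ..}, ...]. A call has 1 to 8 rows; each row shifts and turns the commanded pose from where the row before left it, along the tool's axes as they then stand; what a row does not reach is not made up. A row lasts 1/12 s, in which the tool goes at most 41.7 mm and 7.16 degrees, less where a joint would pass 70% of its speed; a pose out of reach is approached as far as the arm can. A call with a gripper value outside its range is refused whole. The fingers move at their own pace and stop on an object; "newtons" is the grip in N (left out, the last holds). Time passes only in rows, so rows that do not move let the fingers close. It gives the time, the measured TCP pose, the force and the opening at its end, in the units of the state.
- sense(): the state, without advancing time (a new reading comes with each control period).
- snapshot(name): name is "scene" or "side" or "wrist"; returns the picture (480x640x3 uint8, red, green, blue); there is no depth.
- camera_model(name): a dict with "intrinsics" (3x3 intrinsics, pixels), "dist_coeffs" ([k1, k2, p1, p2, k3] as OpenCV has them; the pictures are not rectified), "pose" (4x4, takes a point from camera to world coordinates); the wrist camera has in their place "T_tool_cam" (4x4, takes a point from camera to tool coordinates, whose origin is the TCP and whose axes are the flange's). Camera axes: x right, y down, z forward; pixel columns grow to the right and rows downward; lengths in mm; the calibration is good to about 2 mm. A picture is of the moment at which its call begins: read the wrist's pose just before it. camera_model takes no time and is no camera call.
- hand_in(): hands the job in, once; it reports no verdict.
The state is a dict: "time": time; "joint_pos": joint angles; "qd": joint speeds; "joint_efforts": joint torques, N m; "tool_pos": TCP position; "tcp_rot": TCP orientation; "ft_force": force on the tool from outside, world axes, zero at the start; "wrist_torque": the same for the moment, N m; "finger_gap": finger opening in mm.
Only numpy, scipy, OpenCV 4.12 (cv2) and the standard library are available. Lean on these libraries where they do the work, as an engineer would, in place of code of your own. Each camera call takes 0.05 s, during which the arm holds its last target.

## Working session

There is one attempt and no reset: what is moved stays moved. The work goes in short steps, Python scripts to look and compute and a tool call to move; the robot and the scene stay as the last step left them, time stands still between calls to the robot, and variables do not carry over. Pictures are saved under pics/ and viewed, and the job is handed in when it is done.

Besides the shell and the picture viewer there is one more tool, called after "Emit:" by a JSON object that holds its "method" and its "body". step_arm: Moves the arm, as the interface text tells. Its arguments: {"type":"object","properties":{"plan":{"type":"array","items":{"type":"object","properties":{"grip":{"type":"number"},"tx":{"type":"number"},"ty":{"type":"number"},"tz":{"type":"number"},"ax":{"type":"number"},"ay":{"type":"number"},"az":{"type":"number"}}}},"newtons":{"type":"number"}},"required":["plan"]}

```bash
mkdir -p pics; ls
python3 - <<'E'
from bench import *
import cv2
s=sense()
print(s)
for n in ["scene","side","wrist"]:
    cv2.imwrite(f"pics/{n}0.png",snapshot(n)[:,:,::-1]); print(n,camera_model(n))
E
```

```text
pics
{'time': 0.0, 'joint_pos': array([-4.89514859e+00,  7.51752912e+00,  8.53308341e+01,  2.44138018e-03,
        8.72606433e+01, -4.89126913e+00]), 'qd': array([ 0.0687958 , -0.00294332,  0.10623728, -0.06514489,  0.0094822 ,
        0.06422624]), 'joint_efforts': array([-1.90700346e-03, -5.69404185e+01, -5.00557995e+01, -2.19391650e-04,
        1.44415747e-02,  7.24149572e-05]), 'tool_pos': array([5.99442250e+02, 6.38179638e-02, 2.30204287e+02]), 'tcp_rot': array([-1.79891598e+02, -1.17239349e-02,  8.99959905e+01]), 'ft_force': array([1.15018166, 0.1331759 , 0.85408206]), 'wrist_torque': array([ 0.04194689,  0.05115754, -0.03602657]), 'finger_gap': 85.34465942074254}
scene {'intrinsics': array([[441.37292531,   0.        , 323.68988708],
       [  0.        , 441.37292531, 241.11401282],
       [  0.        ,   0.        ,   1.        ]]), 'dist_coeffs': array([-0.10427825,  0.        ,  0.        ,  0.        ,  0.        ]), 'pose': array([[-7.94398927e-01,  4.68554371e-01, -3.86506333e-01,
         1.16036691e+03],
       [ 6.07362970e-01,  6.06104547e-01, -5.13563531e-01,
    
[... 723 characters left out ...]
     [ 0.00000000e+00,  0.00000000e+00,  0.00000000e+00,
         1.00000000e+00]])}
wrist {'intrinsics': array([[362.61791842,   0.        , 316.07097464],
       [  0.        , 362.61791842, 242.07408823],
       [  0.        ,   0.        ,   1.        ]]), 'dist_coeffs': array([-0.0642434,  0.       ,  0.       ,  0.       ,  0.       ]), 'T_tool_cam': array([[-2.07542124e-03, -9.47930858e-01, -3.18469435e-01,
         8.24926369e+01],
       [ 9.99997810e-01, -2.05285165e-03, -4.06491969e-04,
         5.36980911e-01],
       [-2.68444223e-04, -3.18469581e-01,  9.47933043e-01,
        -1.40694179e+02],
       [ 0.00000000e+00,  0.00000000e+00,  0.00000000e+00,
         1.00000000e+00]])}
```

View pics/scene0.png

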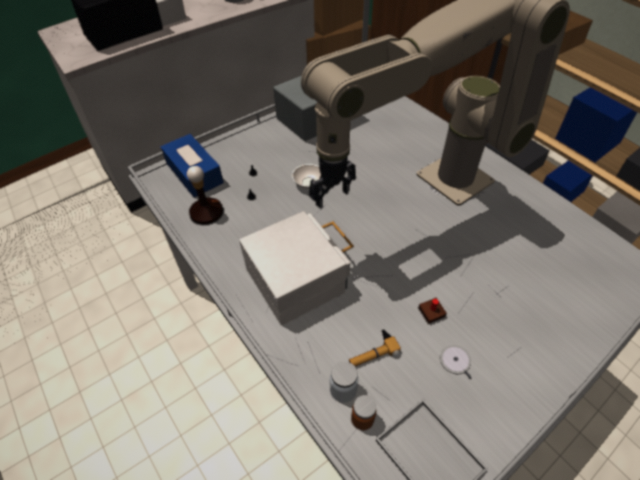

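View pics/side0.png

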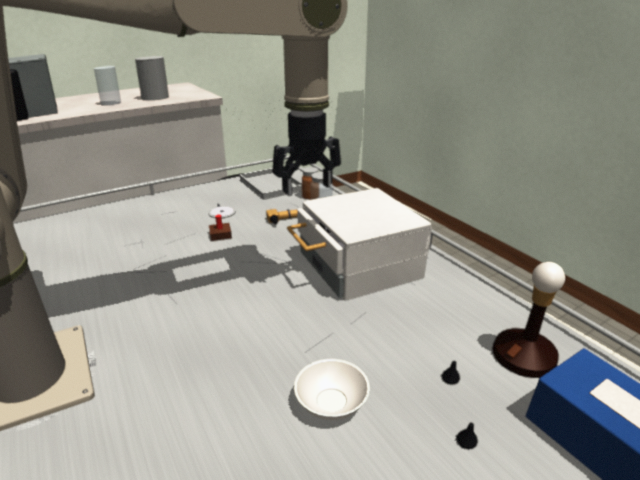

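View pics/wrist0.png

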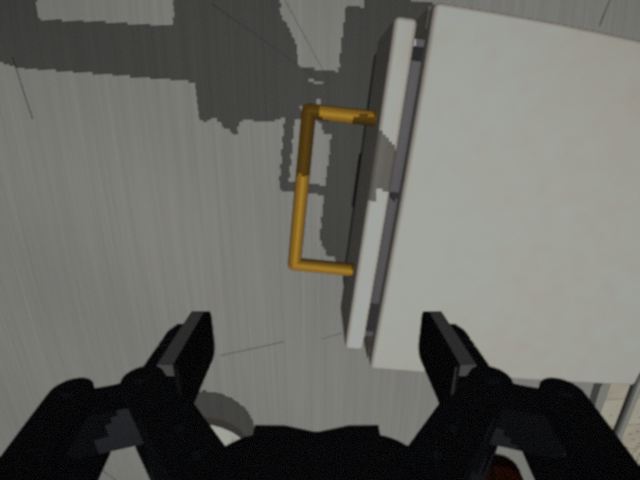

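The scene view shows the cabinet at about (300,260), its handle at (340,237), and the pin with its rest at (433,308). In the side view the pin is at (219,222) and the basin at (331,390). In the wrist view the handle bar runs from (310,105) to (295,265). Next I measure these.

```bash
cat > h.py <<'E'
from bench import *
import numpy as np, cv2
from scipy.spatial.transform import Rotation as R
def campose(n,s=None):
    c=camera_model(n)
    if n!="wrist": return c,c["pose"]
    s=s or sense(); T=np.eye(4); T[:3,:3]=R.from_euler('xyz',s['tcp_rot'],degrees=True).as_matrix(); T[:3,3]=s['tool_pos']
    return c,T@c["T_tool_cam"]
def ray(n,uv,s=None):
    c,P=campose(n,s)
    p=cv2.undistortPoints(np.array([[uv]],float),c["intrinsics"],c["dist_coeffs"])[0,0]
    d=P[:3,:3]@np.array([p[0],p[1],1.]); return P[:3,3],d/np.linalg.norm(d)
def onz(n,uv,z,s=None):
    o,d=ray(n,uv,s); return o+d*(z-o[2])/d[2]
def tri(rs):
    A=0;b=0
    for o,d in rs:
        M=np.eye(3)-np.outer(d,d);A=A+M;b=b+M@o
    p=np.linalg.solve(A,b); return p,[np.linalg.norm((np.eye(3)-np.outer(d,d))@(p-o)) for o,d in rs]
def proj(n,p,s=None):
    c,P=campose(n,s); Q=np.linalg.inv(P); return cv2.projectPoints(np.array([p],float),cv2.Rodrigues(Q[:3,:3])[0],Q[:3,3],c["intrinsics"],c["dist_coeffs"])[0][0,0]
def hsv(im): return cv2.cvtColor(im,cv2.COLOR_RGB2HSV)
def red(im):
    h=hsv(im); return (((h[...,0]<6)|(h[...,0]>174))&(h[...,1]>190)&(h[...,2]>110)).astype(np.uint8)
def brass(im):
    h=hsv(im); return ((h[...,0]>10)&(h[...,0]<25)&(h[...,1]>150)&(h[...,2]>50)).astype(np.uint8)
def blobs(m,mn=15):
    n,l,st,c=cv2.connectedComponentsWithStats(m); return [(st[i].tolist(),c[i].round(1).tolist()) for i in range(1,n) if st[i][4]>=mn]
E
python3 - <<'E'
from h import *
s=sense(); np.set_printoptions(precision=1,suppress=True)
for n in ["scene","side","wrist"]:
    im=cv2.imread(f"pics/{n}0.png")[:,:,::-1].copy()
    print(n,"red",blobs(red(im)),"brass",blobs(brass(im)))
    if n!="wrist":
        x,y=(400,280) if n=="scene" else (190,195)
        if n=="scene": a=im[200:340,300:460]
        else: a=im[190:270,190:350]
        cv2.imwrite(f"pics/{n}crop.png",cv2.resize(a,None,fx=4.5,fy=4.5,interpolation=cv2.INTER_CUBIC)[:,:,::-1])
for uv in [(308,108),(296,264)]: print(onz("wrist",uv,118,s))
for uv in [(304,186)]: print(onz("wrist",uv,118,s))
# candidates for projection
for p in [onz("wrist",(308,108),118,s),onz("wrist",(296,264),118,s)]: print(proj("scene",p),proj("side",p))
E
```

```text
scene red [([432, 299, 6, 5, 22], [434.7, 301.3])] brass [([316, 0, 6, 23, 73], [318.8, 10.7]), ([567, 13, 22, 20, 165], [575.9, 22.0]), ([316, 20, 45, 26, 251], [341.4, 31.5]), ([377, 337, 22, 18, 228], [388.1, 345.9]), ([350, 350, 26, 15, 180], [363.4, 357.6]), ([353, 413, 21, 10, 53], [361.3, 418.8])]
side red [([217, 216, 6, 13, 43], [219.2, 222.3])] brass [([344, 172, 193, 100, 1430], [451.3, 223.1]), ([303, 177, 8, 21, 121], [306.3, 186.5]), ([268, 211, 20, 7, 97], [277.2, 214.1]), ([291, 212, 5, 5, 18], [293.3, 213.9]), ([289, 224, 36, 26, 129], [305.2, 240.4]), ([563, 278, 77, 55, 891], [603.2, 304.2]), ([534, 289, 19, 18, 208], [542.0, 298.2])]
wrist red [] brass [([289, 104, 88, 172, 3329], [317.2, 181.4])]
[594.7  90.9 118. ]
[584.7 -19.9 118. ]
[591.5  39.  118. ]
[352.4 246. ] [287. 227.]
[331.9 222.6] [306.  247.8]
```

```bash
sleep 0
```

```text
(no output)
```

View pics/scenecrop.png

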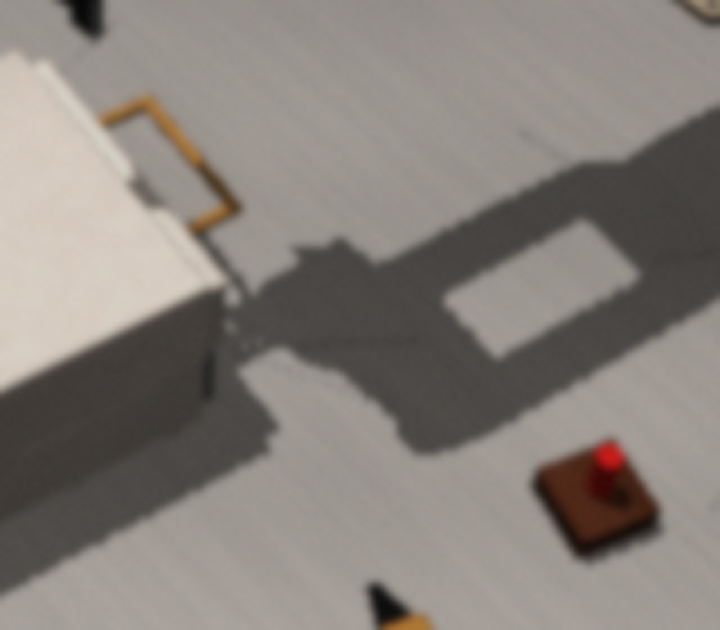

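View pics/sidecrop.png

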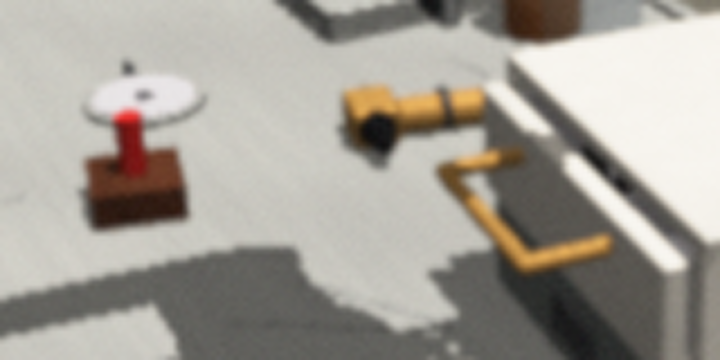

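The handle corners match in all three views: scene crop (238,208) and (148,98), side crop (447,172) and (525,265). The pin's head top is at (609,453) in the scene crop and (129,116) in the side crop. I triangulate these now.

Run:
```python
from h import *
s=sense(); np.set_printoptions(precision=1,suppress=True)
k=4.5
for nm,a,b,w in [("far",(238,208),(447,172),(308,108)),("near",(148,98),(525,265),(296,264)),("pintop",(609,453),(129,116),None)]:
    r=[ray("scene",(300+a[0]/k,200+a[1]/k)),ray("side",(190+b[0]/k,190+b[1]/k))]
    if w: r.append(ray("wrist",w,s))
    print(nm,*tri(r))
# bar angle from wrist mask
im=cv2.imread("pics/wrist0.png")[:,:,::-1].copy()
m=brass(im); L=[];
for v in range(125,255,5):
    u=np.where(m[v,280:335])[0]+280
    L.append(onz("wrist",(u.mean(),v),118,s)[:2])
L=np.array(L); f=np.polyfit(L[:,1],L[:,0],1); print("bar x=f(y)",f,"angle",np.degrees(np.arctan(f[0])))
# panel/cabinet edge: pixel lines
P=[onz("wrist",p,150,s)[:2] for p in [(433,6),(373,366)]]
print("cab top front edge",P, np.degrees(np.arctan2(P[0][0]-P[1][0],P[0][1]-P[1][1])))
P=[onz("wrist",p,136,s)[:2] for p in [(400,20),(350,345)]]
print("panel top",P)
```

```text
far [595.7  90.1 115.6] [np.float64(3.0813323915886164), np.float64(4.3978601083415), np.float64(1.358765270973614)]
near [583.3 -21.  117.3] [np.float64(3.13989780897301), np.float64(2.1998348780951145), np.float64(1.5617168760722917)]
pintop [507.9 356.3  61.9] [np.float64(2.8418465792109453), np.float64(2.841846579210915)]
bar x=f(y) [  0.1 585.3] angle 6.136041532481239
cab top front edge [array([663.8, 143.7]), array([641.5, -87.8])] 5.50010233832305
panel top [array([649. , 139.7]), array([625.5, -79.1])]
```

Run:
```python
import bench
print([ (k,getattr(bench,k) if not callable(getattr(bench,k)) else '') for k in dir(bench) if not k.startswith('_')][:40])
```

```text
[('PlanningError', ''), ('camera_model', ''), ('grip_depth', 18.700000000000003), ('hand_in', ''), ('sense', ''), ('snapshot', '')]
```

Emit:
{"method": "step_arm", "body": {"plan": [{"grip":3.5,"tx":1.8,"ty":-0.5,"az":6},{"tx":1.7,"ty":-0.5},{"tz":3},{"tz":3}], "newtons": 60}}

```text
invalid input
```

Emit:
{"method": "step_arm", "body": {"plan": [{"grip":3.5,"tx":1.8,"ty":-0.5,"tz":0,"ax":0,"ay":0,"az":6},{"grip":3.5,"tx":1.7,"ty":-0.5,"tz":0,"ax":0,"ay":0,"az":0},{"grip":3.5,"tx":0,"ty":0,"tz":3,"ax":0,"ay":0,"az":0},{"grip":3.5,"tx":0,"ty":0,"tz":3,"ax":0,"ay":0,"az":0}], "newtons": 60}}

```text
time: 0.48
tool_pos: [593.4, 36.4, 173.1]
tcp_rot: [179.7, -0.0, 84.1]
ft_force: [0.2, 0.2, -1.0]
finger_gap: 38.9
```

Emit:
{"method": "step_arm", "body": {"plan": [{"grip":3.5,"tx":0,"ty":-0.3,"tz":1,"ax":0,"ay":0,"az":0},{"grip":3.5,"tx":0,"ty":0,"tz":0,"ax":0,"ay":0,"az":0}]}}

```text
time: 0.65
tool_pos: [585.6, 35.9, 157.0]
tcp_rot: [-179.5, 0.0, 84.0]
ft_force: [-0.4, 0.1, -0.4]
finger_gap: 34.8
```

Run:
```python
from h import *
s=sense(); print(s['tool_pos'],s['tcp_rot'],s['finger_gap'])
cv2.imwrite("pics/w1.png",snapshot("wrist")[:,:,::-1])
```

```text
[585.55586821  35.93878343 156.99164735] [-1.79541304e+02  3.49815165e-02  8.40078519e+01] 34.752876773652055
```

View pics/w1.png

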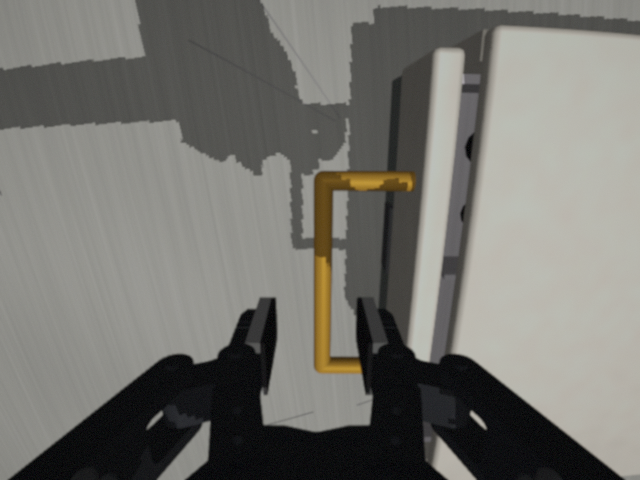

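The wrist picture shows the bar at column 321, from row 180 to row 365, between the fingers at columns 272 and 360. The angle matches, so I shift about 3 mm and go down.

Run:
```python
from h import *
s=sense(); a=onz("wrist",(322,182),118,s);b=onz("wrist",(321,364),118,s);print(a,b,(a+b)/2,s['tool_pos'])
```

```text
[595.98042683  88.28045013 118.        ] [584.29310272 -20.56788025 118.        ] [590.13676477  33.85628494 118.        ] [587.1753589   35.73929393 159.64684494]
```

Emit:
{"method": "step_arm", "body": {"plan": [{"grip":3.5,"tx":0,"ty":0.3,"tz":2.8,"ax":0,"ay":0,"az":0},{"grip":3.5,"tx":0,"ty":0,"tz":2.8,"ax":0,"ay":0,"az":0},{"grip":3.5,"tx":0,"ty":0,"tz":0,"ax":0,"ay":0,"az":0},{"grip":3.5,"tx":0,"ty":0,"tz":0,"ax":0,"ay":0,"az":0}]}}

```text
time: 1.03
tool_pos: [591.3, 35.2, 105.6]
tcp_rot: [-179.9, 0.0, 84.0]
ft_force: [-0.7, -0.1, -0.1]
finger_gap: 35.0
```

Now close on the bar.

Emit:
{"method": "step_arm", "body": {"plan": [{"grip":0.5,"tx":0,"ty":0,"tz":0.5,"ax":0,"ay":0,"az":0},{"grip":0.5,"tx":0,"ty":0,"tz":0,"ax":0,"ay":0,"az":0},{"grip":0.5,"tx":0,"ty":0,"tz":0,"ax":0,"ay":0,"az":0},{"grip":0.5,"tx":0,"ty":0,"tz":0,"ax":0,"ay":0,"az":0},{"grip":0.5,"tx":0,"ty":0,"tz":0,"ax":0,"ay":0,"az":0},{"grip":0.5,"tx":0,"ty":0,"tz":0,"ax":0,"ay":0,"az":0}]}}

```text
time: 1.53
tool_pos: [592.5, 35.4, 102.5]
tcp_rot: [179.9, -0.0, 84.0]
ft_force: [-6.0, 0.4, 6.9]
finger_gap: 7.5
```

Emit:
{"method": "step_arm", "body": {"plan": [{"grip":0.5,"tx":0,"ty":-0.8,"tz":0,"ax":0,"ay":0,"az":0},{"grip":0.5,"tx":0,"ty":-1.2,"tz":0,"ax":0,"ay":0,"az":0},{"grip":0.5,"tx":0,"ty":-1.2,"tz":0,"ax":0,"ay":0,"az":0},{"grip":0.5,"tx":0,"ty":-1.2,"tz":0,"ax":0,"ay":0,"az":0},{"grip":0.5,"tx":0,"ty":-1.2,"tz":0,"ax":0,"ay":0,"az":0}]}}

```text
time: 1.95
tool_pos: [538.4, 41.2, 102.5]
tcp_rot: [179.6, -0.0, 84.0]
ft_force: [7.3, -0.2, -0.5]
finger_gap: 7.9
```

Emit:
{"method": "step_arm", "body": {"plan": [{"grip":0.5,"tx":0,"ty":-1.0,"tz":0,"ax":0,"ay":0,"az":0},{"grip":0.5,"tx":0,"ty":-1.0,"tz":0,"ax":0,"ay":0,"az":0},{"grip":0.5,"tx":0,"ty":-1.0,"tz":0,"ax":0,"ay":0,"az":0},{"grip":0.5,"tx":0,"ty":-0.8,"tz":0,"ax":0,"ay":0,"az":0},{"grip":0.5,"tx":0,"ty":-0.5,"tz":0,"ax":0,"ay":0,"az":0},{"grip":0.5,"tx":0,"ty":0,"tz":0,"ax":0,"ay":0,"az":0}]}}

```text
time: 2.45
tool_pos: [494.6, 45.9, 102.4]
tcp_rot: [179.7, -0.0, 84.0]
ft_force: [-0.4, 0.8, 6.3]
finger_gap: 7.9
```

Run:
```python
from h import *
print(sense())
cv2.imwrite("pics/w2.png",snapshot("wrist")[:,:,::-1])
```

```text
{'time': 2.45, 'joint_pos': array([-6.15794238e-01, -2.99828036e+00,  1.09861670e+02,  7.20376849e-03,
        7.28772376e+01,  5.37527469e+00]), 'qd': array([ 0.00586541,  1.21558138, -1.17668804,  0.12507525,  1.12422579,
       -0.14008718]), 'joint_efforts': array([-3.28458287e-01, -4.09139943e+01, -4.31864798e+01, -2.68246494e-01,
       -4.64701289e-01,  2.01341213e-04]), 'tool_pos': array([494.60120942,  45.930794  , 102.41110918]), 'tcp_rot': array([ 1.79742414e+02, -3.11612867e-02,  8.40068958e+01]), 'ft_force': array([-0.43851391,  0.80472312,  6.26603155]), 'wrist_torque': array([ 0.13852266,  0.16071926, -0.03982231]), 'finger_gap': 7.948028037517685}
```

View pics/w2.png

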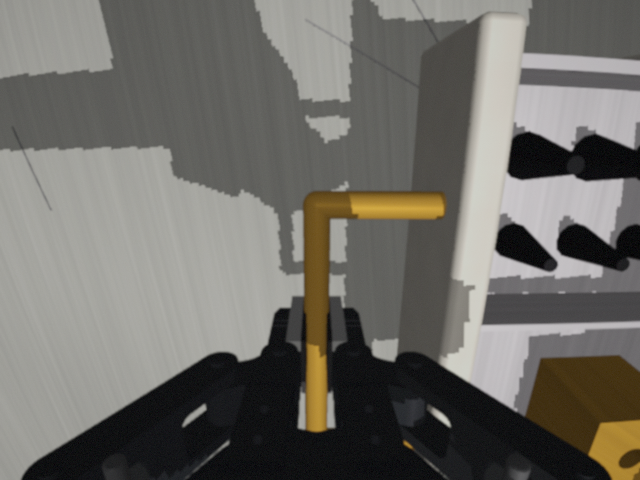

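The drawer follows the handle. The brass block is at (600,420) and its hole is at the picture's edge. I pull on slowly to the stop.

Emit:
{"method": "step_arm", "body": {"plan": [{"grip":0.5,"tx":0,"ty":-0.5,"tz":0,"ax":0,"ay":0,"az":0},{"grip":0.5,"tx":0,"ty":-0.5,"tz":0,"ax":0,"ay":0,"az":0},{"grip":0.5,"tx":0,"ty":-0.4,"tz":0,"ax":0,"ay":0,"az":0},{"grip":0.5,"tx":0,"ty":-0.2,"tz":0,"ax":0,"ay":0,"az":0}]}}

```text
time: 2.83
tool_pos: [479.8, 47.5, 102.4]
tcp_rot: [179.7, -0.0, 84.0]
ft_force: [6.1, 1.1, 3.3]
finger_gap: 7.9
```

Emit:
{"method": "step_arm", "body": {"plan": [{"grip":0.5,"tx":0,"ty":-0.3,"tz":0,"ax":0,"ay":0,"az":0},{"grip":0.5,"tx":0,"ty":-0.3,"tz":0,"ax":0,"ay":0,"az":0}]}}

```text
time: 3.0
tool_pos: [474.1, 48.1, 102.4]
tcp_rot: [179.7, -0.0, 84.0]
ft_force: [6.0, 0.8, 4.3]
finger_gap: 7.6
```

Emit:
{"method": "step_arm", "body": {"plan": [{"grip":0.5,"tx":0,"ty":-0.3,"tz":0,"ax":0,"ay":0,"az":0},{"grip":0.5,"tx":0,"ty":-0.3,"tz":0,"ax":0,"ay":0,"az":0}]}}

```text
time: 3.17
tool_pos: [468.5, 48.8, 102.5]
tcp_rot: [179.6, -0.0, 84.0]
ft_force: [28.7, -1.5, -14.4]
finger_gap: 8.0
```

Emit:
{"method": "step_arm", "body": {"plan": [{"grip":0.5,"tx":0,"ty":-0.3,"tz":0,"ax":0,"ay":0,"az":0},{"grip":0.5,"tx":0,"ty":0,"tz":0,"ax":0,"ay":0,"az":0}]}}

```text
time: 3.33
tool_pos: [468.6, 48.7, 102.6]
tcp_rot: [179.2, -0.1, 84.0]
ft_force: [29.2, -0.8, -15.7]
finger_gap: 8.0
```

At the stop: the force rises to 29 N and the arm no longer moves. I hold, release and lift.

Emit:
{"method": "step_arm", "body": {"plan": [{"grip":0.5,"tx":0,"ty":0,"tz":0,"ax":0,"ay":0,"az":0},{"grip":0.5,"tx":0,"ty":0.2,"tz":0,"ax":0,"ay":0,"az":0},{"grip":3.5,"tx":0,"ty":0,"tz":0,"ax":0,"ay":0,"az":0},{"grip":3.5,"tx":0,"ty":0,"tz":0,"ax":0,"ay":0,"az":0},{"grip":3.5,"tx":0,"ty":0,"tz":0,"ax":0,"ay":0,"az":0},{"grip":3.5,"tx":0,"ty":0,"tz":0,"ax":0,"ay":0,"az":0},{"grip":3.5,"tx":0,"ty":0,"tz":-1,"ax":0,"ay":0,"az":0},{"grip":3.5,"tx":0,"ty":0,"tz":-3,"ax":0,"ay":0,"az":0}]}}

```text
time: 4.0
tool_pos: [460.8, 48.9, 136.5]
tcp_rot: [-179.5, 0.1, 84.0]
ft_force: [0.2, -0.1, -0.9]
finger_gap: 35.0
```

Emit:
{"method": "step_arm", "body": {"plan": [{"grip":3.5,"tx":0,"ty":0,"tz":-4,"ax":0,"ay":0,"az":0},{"grip":3.5,"tx":0,"ty":0,"tz":-4,"ax":0,"ay":0,"az":0},{"grip":3.5,"tx":0,"ty":2,"tz":-3,"ax":0,"ay":0,"az":0},{"grip":3.5,"tx":0,"ty":3,"tz":-3,"ax":0,"ay":0,"az":0},{"grip":3.5,"tx":-2,"ty":3,"tz":0,"ax":0,"ay":0,"az":0},{"grip":3.5,"tx":0,"ty":3,"tz":0,"ax":0,"ay":0,"az":0},{"grip":3.5,"tx":0,"ty":0,"tz":0,"ax":0,"ay":0,"az":0}]}}

```text
time: 4.58
tool_pos: [574.4, 16.0, 278.7]
tcp_rot: [-180.0, 0.0, 83.9]
ft_force: [-0.1, -0.2, -1.4]
finger_gap: 35.1
```

Run:
```python
from h import *
s=sense();print(s['tool_pos'],s['tcp_rot'],s['time'])
for n in ["wrist","scene","side"]:
    cv2.imwrite(f"pics/{n}3.png",snapshot(n)[:,:,::-1])
```

```text
[574.35598244  16.02960069 278.66606108] [-1.79950192e+02  1.89549421e-02  8.39016969e+01] 4.5833
```

View pics/wrist3.png

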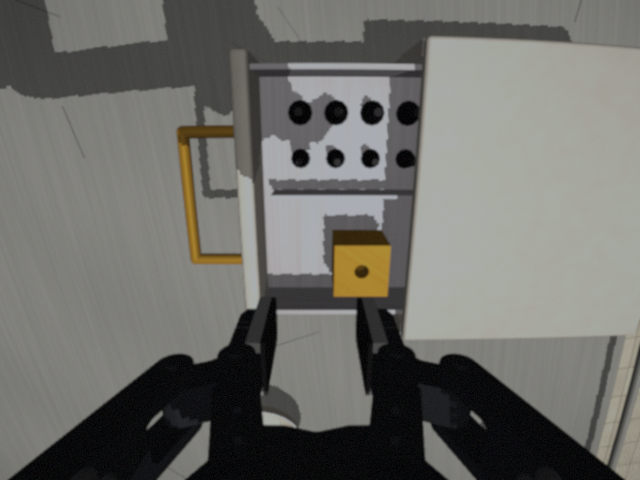

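View pics/side3.png

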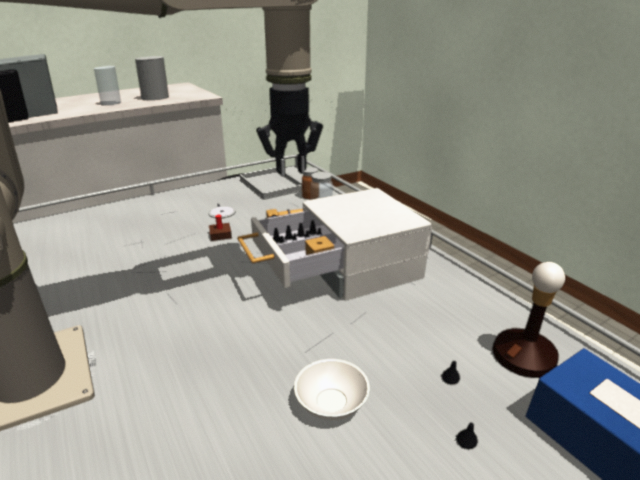

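The wrist view shows the open drawer and the block top at columns 333 to 388, rows 247 to 297, with its hole at (361,271). In the side view the block is at (320,243). I take a second look from another place and triangulate the hole.

Emit:
{"method": "step_arm", "body": {"plan": [{"grip":3.5,"tx":-4,"ty":0,"tz":0,"ax":0,"ay":0,"az":0},{"grip":3.5,"tx":-3,"ty":2,"tz":2,"ax":0,"ay":0,"az":0},{"grip":3.5,"tx":0,"ty":0,"tz":2,"ax":0,"ay":0,"az":0},{"grip":3.5,"tx":0,"ty":0,"tz":0,"ax":0,"ay":0,"az":0},{"grip":3.5,"tx":0,"ty":0,"tz":0,"ax":0,"ay":0,"az":0},{"grip":3.5,"tx":0,"ty":0,"tz":0,"ax":0,"ay":0,"az":0}]}}

```text
time: 5.23
tool_pos: [583.6, -53.2, 241.4]
tcp_rot: [179.9, -0.0, 84.1]
ft_force: [0.3, -0.6, 1.3]
finger_gap: 34.7
```

```bash
cat >> h.py <<'E'
def hole(im):
    m=brass(im); h=hsv(im); m=((h[...,0]>10)&(h[...,0]<25)&(h[...,1]>120)&(h[...,2]>120)).astype(np.uint8)
    cs,hi=cv2.findContours(m,cv2.RETR_CCOMP,cv2.CHAIN_APPROX_NONE)
    out=[]
    for i,c in enumerate(cs):
        if hi[0][i][3]>=0 and cv2.contourArea(c)>30:
            (p,ax,an)=cv2.fitEllipse(c); out.append((np.round(p,1).tolist(),np.round(ax,1).tolist(),cv2.boundingRect(cs[hi[0][i][3]])))
    return out
E
python3 - <<'E'
from h import *
im=cv2.imread("pics/wrist3.png")[:,:,::-1].copy(); a=hole(im); print(a)
s1=dict(tool_pos=np.array([574.35598,16.0296,278.666]),tcp_rot=np.array([-179.950192,0.018955,83.9017]))
s=sense();print(s['tool_pos'],s['tcp_rot'],s['qd'])
im2=snapshot("wrist"); cv2.imwrite("pics/w4.png",im2[:,:,::-1]); b=hole(im2); print(b)
for u in a:print(onz("wrist",u[0],130,s1))
for u in b:print(onz("wrist",u[0],130,s))
if a and b: print(tri([ray("wrist",a[0][0],s1),ray("wrist",b[0][0],s)]))
E
```

```text
[([361.3, 271.4], [13.3, 15.1], (333, 245, 58, 52))]
[583.56346923 -53.23176403 241.43235111] [ 1.79929563e+02 -1.27929233e-02  8.40546227e+01] [ 0.35550637 -0.28427562 -1.25739213 -0.15994917 -0.32585687 -0.07831328]
[([348.3, 205.0], [16.1, 18.7], (314, 171, 70, 66))]
[609.07150916 -29.5150321  130.        ]
[609.52455832 -30.2180034  130.        ]
(array([609.57426605, -31.0638333 , 126.455855  ]), [np.float64(0.19197962570019242), np.float64(0.1919796257001828)])
```

View pics/w4.png

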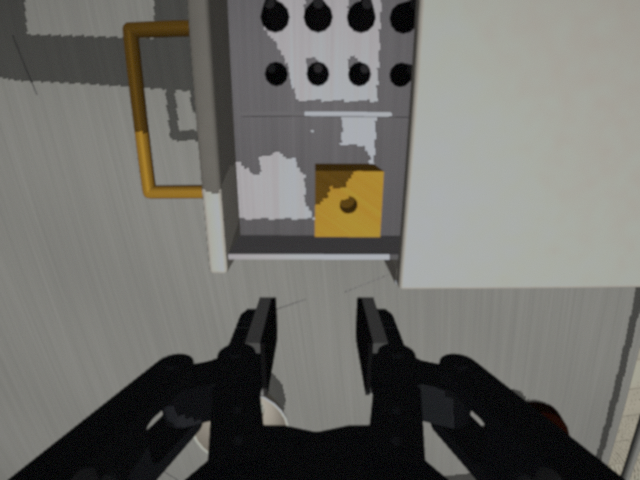

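Two views put the hole at about (609.3, -30), top height about 127 to 130. Next I fly to the pin, with a quarter turn so that the jaws will open along the cabinet's y at the block.

Emit:
{"method": "step_arm", "body": {"plan": [{"grip":5,"tx":4,"ty":-0.7,"tz":0,"ax":0,"ay":0,"az":0},{"grip":5,"tx":4,"ty":-0.7,"tz":0,"ax":0,"ay":0,"az":0},{"grip":5,"tx":4,"ty":-0.7,"tz":0,"ax":0,"ay":0,"az":0},{"grip":5,"tx":4,"ty":-0.7,"tz":0,"ax":0,"ay":0,"az":0},{"grip":5,"tx":4,"ty":-0.7,"tz":0,"ax":0,"ay":0,"az":0},{"grip":5,"tx":4,"ty":-0.7,"tz":0,"ax":0,"ay":0,"az":0},{"grip":5,"tx":4,"ty":-0.7,"tz":0,"ax":0,"ay":0,"az":0},{"grip":5,"tx":4,"ty":-0.7,"tz":0,"ax":0,"ay":0,"az":0}]}}

```text
time: 5.95
tool_pos: [561.0, 273.1, 242.2]
tcp_rot: [179.8, -0.1, 84.1]
ft_force: [0.4, 0.1, -0.1]
finger_gap: 49.8
```

Emit:
{"method": "step_arm", "body": {"plan": [{"grip":5,"tx":4,"ty":-0.6,"tz":0,"ax":0,"ay":0,"az":0},{"grip":5,"tx":4,"ty":-0.6,"tz":0,"ax":0,"ay":0,"az":0},{"grip":5,"tx":0,"ty":0,"tz":0,"ax":0,"ay":0,"az":-7},{"grip":5,"tx":0,"ty":0,"tz":0,"ax":0,"ay":0,"az":-7},{"grip":5,"tx":0,"ty":0,"tz":0,"ax":0,"ay":0,"az":-7},{"grip":5,"tx":0,"ty":0,"tz":0,"ax":0,"ay":0,"az":-7},{"grip":5,"tx":0,"ty":0,"tz":0,"ax":0,"ay":0,"az":-7},{"grip":5,"tx":0,"ty":0,"tz":0,"ax":0,"ay":0,"az":-7}]}}

```text
time: 6.62
tool_pos: [557.7, 352.0, 242.0]
tcp_rot: [179.9, 0.0, 126.4]
ft_force: [0.2, 0.4, -0.4]
finger_gap: 50.3
```

Emit:
{"method": "step_arm", "body": {"plan": [{"grip":5,"tx":0,"ty":0,"tz":0,"ax":0,"ay":0,"az":-7},{"grip":5,"tx":0,"ty":0,"tz":0,"ax":0,"ay":0,"az":-7},{"grip":5,"tx":0,"ty":0,"tz":0,"ax":0,"ay":0,"az":-7},{"grip":5,"tx":0,"ty":0,"tz":0,"ax":0,"ay":0,"az":-7},{"grip":5,"tx":0,"ty":0,"tz":0,"ax":0,"ay":0,"az":-7},{"grip":5,"tx":0,"ty":0,"tz":0,"ax":0,"ay":0,"az":-7},{"grip":5,"tx":0,"ty":0,"tz":0,"ax":0,"ay":0,"az":-6},{"grip":5,"tx":0,"ty":0,"tz":0,"ax":0,"ay":0,"az":0}]}}

```text
time: 7.28
tool_pos: [557.8, 351.9, 241.9]
tcp_rot: [179.9, 0.1, 174.4]
ft_force: [-0.2, 0.6, 0.3]
finger_gap: 50.1
```

Emit:
{"method": "step_arm", "body": {"plan": [{"grip":5,"tx":0,"ty":0,"tz":0,"ax":0,"ay":0,"az":0},{"grip":5,"tx":0,"ty":0,"tz":0,"ax":0,"ay":0,"az":0}]}}

```text
time: 7.45
tool_pos: [557.9, 351.4, 240.9]
tcp_rot: [180.0, 0.1, 173.8]
ft_force: [-0.4, 0.0, 0.9]
finger_gap: 50.3
```

Run:
```python
from h import *
s=sense();print(s['tool_pos'],s['tcp_rot'],s['qd'],s['time'])
im2=snapshot("wrist"); cv2.imwrite("pics/w5.png",im2[:,:,::-1]); print(blobs(red(im2)))
```

```text
[557.90689767 351.35493445 240.90134003] [1.79950132e+02 6.55246202e-02 1.73840844e+02] [-0.35460152  0.23190569  0.28589474  0.01372846 -0.15219984 -0.63408719] 7.45
[([306, 146, 21, 22, 351], [316.3, 156.5])]
```

View pics/w5.png

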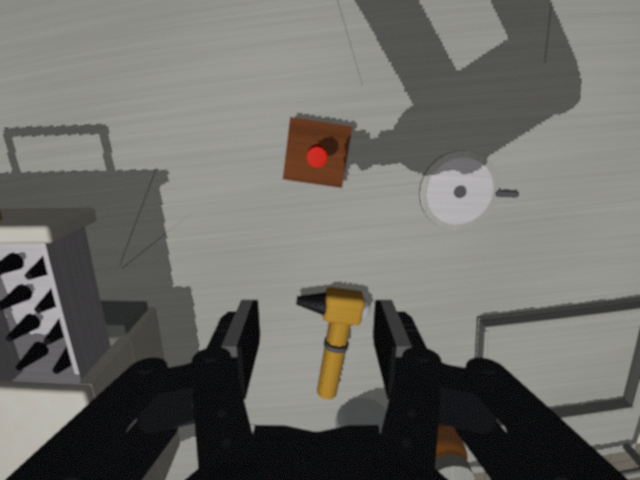

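The pin's head is at (316,156) on the rest. The head mirror is at (457,190) and the otoscope's head is at (344,305).

Run:
```python
from h import *
s=sense();p=onz("wrist",(316.5,156.5),63,s); print(p)
print("oto head",onz("wrist",(344,292),15,s),"mirror",onz("wrist",(457,190),8,s))
d=p-s['tool_pos'];Rm=R.from_euler('xyz',s['tcp_rot'],degrees=True).as_matrix();print(Rm.T@d)
k=4.5
print(tri([ray("scene",(300+609/k,200+453/k)),ray("side",(190+129/k,190+116/k)),ray("wrist",(316.5,156.5),s)]))
```

```text
[506.20989503 357.68575138  63.        ]
oto head [661.34125246 371.7010628   15.        ] mirror [560.60198983 499.6733916    8.        ]
[ 52.2359327    0.85136683 177.51219465]
(array([507.33917953, 356.88745626,  61.64288227]), [np.float64(2.3303558335905943), np.float64(3.421796754589141), np.float64(1.2721230530671197)])
```

Emit:
{"method": "step_arm", "body": {"plan": [{"grip":5,"tx":1.5,"ty":0.1,"tz":3,"ax":0,"ay":0,"az":0},{"grip":5,"tx":1.5,"ty":0,"tz":3,"ax":0,"ay":0,"az":0},{"grip":5,"tx":0,"ty":0,"tz":3,"ax":0,"ay":0,"az":0},{"grip":5,"tx":0,"ty":0,"tz":0,"ax":0,"ay":0,"az":0},{"grip":5,"tx":0,"ty":0,"tz":0,"ax":0,"ay":0,"az":0},{"grip":5,"tx":0,"ty":0,"tz":0,"ax":0,"ay":0,"az":0}]}}

```text
time: 8.0
tool_pos: [529.4, 355.3, 151.9]
tcp_rot: [179.9, 0.1, 173.9]
ft_force: [1.5, 0.4, 1.3]
finger_gap: 49.9
```

Run:
```python
from h import *
s=sense();print(s['tool_pos'],s['tcp_rot'],s['qd'],s['time'])
im2=snapshot("wrist"); cv2.imwrite("pics/w6.png",im2[:,:,::-1]); b=blobs(red(im2));print(b)
s1=dict(tool_pos=np.array([557.907,351.355,240.901]),tcp_rot=np.array([179.95,.0655,173.841]))
m=red(im2);c=b[0][1]
p=onz("wrist",c,64,s);print(p)
print(tri([ray("wrist",(316.5,156.5),s1),ray("wrist",c,s)]))
Rm=R.from_euler('xyz',s['tcp_rot'],degrees=True).as_matrix();print(Rm.T@(p-s['tool_pos']))
```

```text
[529.35636982 355.28487539 151.85756045] [1.79929185e+02 1.02614421e-01 1.73945048e+02] [-2.40350184e-01 -1.04015215e+00 -1.66118310e+00  1.50410488e-03
 -2.68272172e-01 -3.00949350e-01] 8.0
[([303, 203, 25, 24, 462], [315.4, 214.2])]
[506.0032336  357.98703063  64.        ]
(array([506.34237046, 357.93679386,  62.64688608]), [np.float64(0.01057845140001367), np.float64(0.010578451399979162)])
[23.66519437  0.11520278 87.81552736]
```

View pics/w6.png

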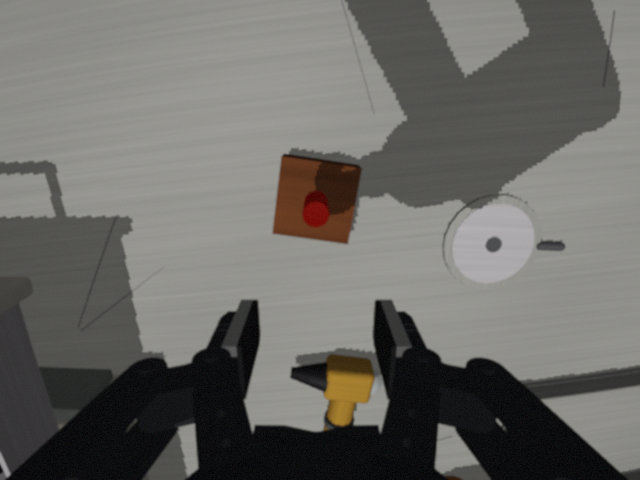

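Two views agree on the pin at (506.2, 357.9), head top about 63. I centre and go down to the head.

Emit:
{"method": "step_arm", "body": {"plan": [{"grip":5,"tx":1.2,"ty":0,"tz":0,"ax":0,"ay":0,"az":0},{"grip":5,"tx":1.2,"ty":0,"tz":1,"ax":0,"ay":0,"az":0},{"grip":5,"tx":0,"ty":0,"tz":3.5,"ax":0,"ay":0,"az":0},{"grip":5,"tx":0,"ty":0,"tz":3.5,"ax":0,"ay":0,"az":0},{"grip":5,"tx":0,"ty":0,"tz":3.0,"ax":0,"ay":0,"az":0},{"grip":5,"tx":0,"ty":0,"tz":0,"ax":0,"ay":0,"az":0},{"grip":5,"tx":0,"ty":0,"tz":0,"ax":0,"ay":0,"az":0},{"grip":5,"tx":0,"ty":0,"tz":0,"ax":0,"ay":0,"az":0}]}}

```text
time: 8.72
tool_pos: [506.7, 358.5, 43.2]
tcp_rot: [179.9, 0.2, 174.0]
ft_force: [-0.1, 1.1, -0.3]
finger_gap: 49.6
```

Emit:
{"method": "step_arm", "body": {"plan": [{"grip":5,"tx":0,"ty":0,"tz":1,"ax":0,"ay":0,"az":0},{"grip":5,"tx":0,"ty":0,"tz":0,"ax":0,"ay":0,"az":0},{"grip":1.2,"tx":0,"ty":0,"tz":0,"ax":0,"ay":0,"az":0},{"grip":1.2,"tx":0,"ty":0,"tz":0,"ax":0,"ay":0,"az":0},{"grip":1.2,"tx":0,"ty":0,"tz":0,"ax":0,"ay":0,"az":0},{"grip":1.2,"tx":0,"ty":0,"tz":0,"ax":0,"ay":0,"az":0},{"grip":1.2,"tx":0,"ty":0,"tz":0,"ax":0,"ay":0,"az":0},{"grip":1.2,"tx":0,"ty":0,"tz":0,"ax":0,"ay":0,"az":0}], "newtons": 50}}

```text
time: 9.38
tool_pos: [504.9, 357.6, 30.6]
tcp_rot: [180.0, 0.0, 174.0]
ft_force: [-1.8, -0.7, 5.6]
finger_gap: 16.7
```

Emit:
{"method": "step_arm", "body": {"plan": [{"grip":1.2,"tx":0,"ty":0,"tz":-0.5,"ax":0,"ay":0,"az":0},{"grip":1.2,"tx":0,"ty":0,"tz":-1,"ax":0,"ay":0,"az":0},{"grip":1.2,"tx":0,"ty":0,"tz":-2,"ax":0,"ay":0,"az":0},{"grip":1.2,"tx":0,"ty":0,"tz":-3,"ax":0,"ay":0,"az":0},{"grip":1.2,"tx":0,"ty":0,"tz":-4,"ax":0,"ay":0,"az":0},{"grip":1.2,"tx":0,"ty":0,"tz":-4,"ax":0,"ay":0,"az":0},{"grip":1.2,"tx":0,"ty":0,"tz":-2,"ax":0,"ay":0,"az":0},{"grip":1.2,"tx":0,"ty":0,"tz":0,"ax":0,"ay":0,"az":0}]}}

```text
time: 10.05
tool_pos: [507.6, 359.2, 203.3]
tcp_rot: [179.6, 0.5, 174.0]
ft_force: [0.2, -0.5, 0.3]
finger_gap: 16.4
```

Run:
```python
from h import *
s=sense();print(s['tool_pos'],s['tcp_rot'],s['ft_force'],s['finger_gap'])
im=snapshot("wrist"); cv2.imwrite("pics/w7.png",im[:,:,::-1])
for n in ["side","scene"]:
    i=snapshot(n); p=proj(n,s['tool_pos']+[0,0,0]); print(n,p)
    x,y=int(p[0]),int(p[1]); a=i[max(y-50,0):y+50,x-65:x+65]; cv2.imwrite(f"pics/{n}7.png",cv2.resize(a,None,fx=5,fy=5,interpolation=cv2.INTER_CUBIC)[:,:,::-1])
```

```text
[507.55437268 359.21554775 203.34766467] [179.59572843   0.54357469 173.99945777] [ 0.16559226 -0.4742828   0.28585351] 16.39383192540128
side [211.53304717 167.59707223]
scene [445.49037749 272.43601484]
```

View pics/w7.png

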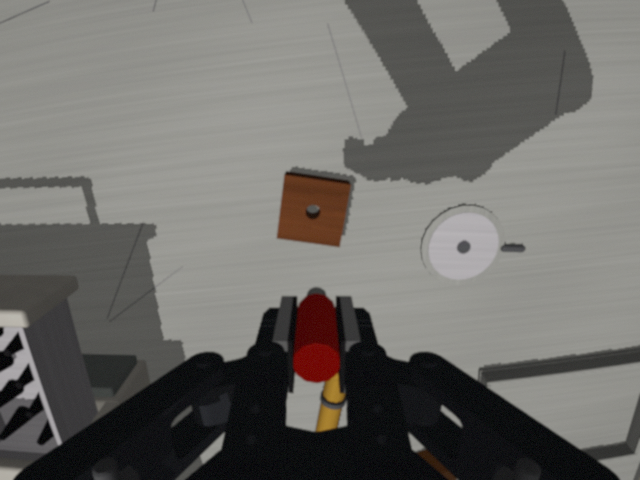

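View pics/side7.png

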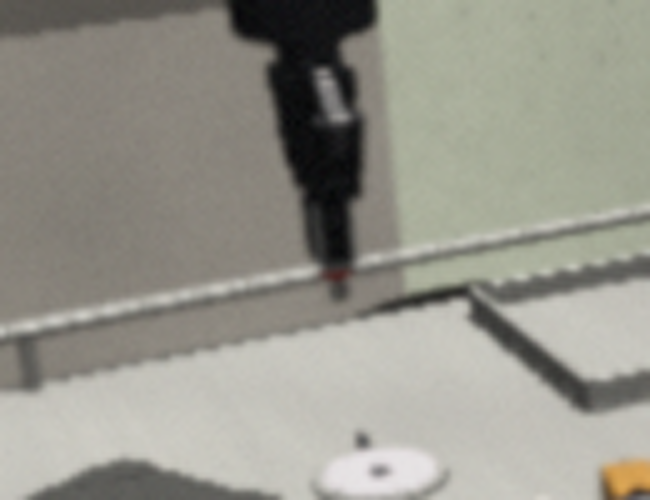

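View pics/scene7.png

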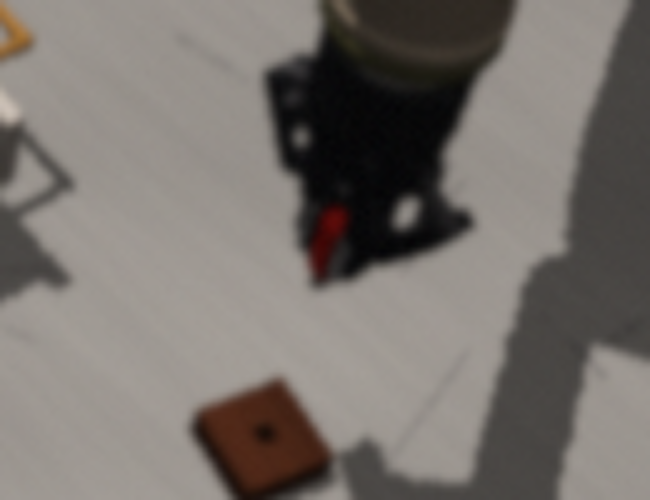

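The pin hangs straight between the pads, its shank foot at about (316,292) in the wrist view. The rest is empty at (315,209). I measure the foot in the tool frame.

Run:
```python
import cv2
im=cv2.imread("pics/w7.png"); cv2.imwrite("pics/w7z.png",cv2.resize(im[270:400,265:365],None,fx=6,fy=6,interpolation=cv2.INTER_CUBIC)[:600])
from h import *
c=camera_model("wrist");T=c["T_tool_cam"]
def tool(uv,z):
    p=cv2.undistortPoints(np.array([[uv]],float),c["intrinsics"],c["dist_coeffs"])[0,0]
    d=T[:3,:3]@np.array([p[0],p[1],1]);o=T[:3,3];return o+d*(z-o[2])/d[2]
for z in (19,21,23): print(z,tool((316.5,293),z))
print("head top",tool((316.5,365),-33))
```

```text
19 [ 1.43681577  0.81996495 19.        ]
21 [ 0.4390962   0.81757643 21.        ]
23 [-0.55862338  0.8151879  23.        ]
head top [ -1.13615153   0.83459866 -33.        ]
```

View pics/w7z.png

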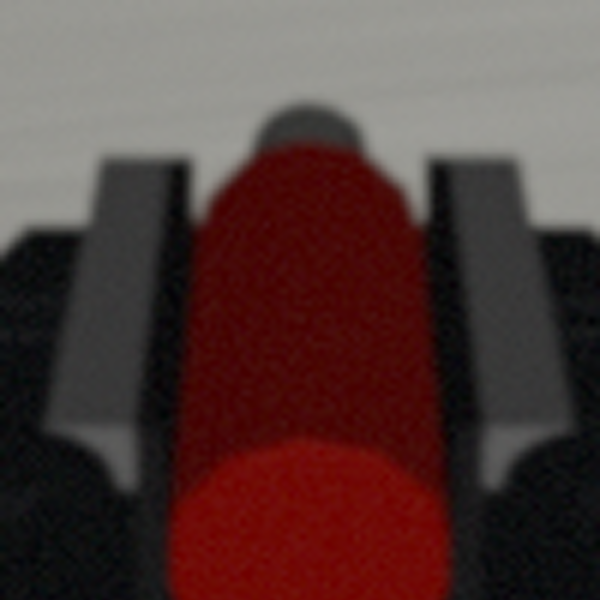

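The foot lies within about 1 mm of the tool axis. Now over to the block at this height.

Emit:
{"method": "step_arm", "body": {"plan": [{"grip":1.2,"tx":-1.4,"ty":-3.7,"tz":0,"ax":0,"ay":0,"az":0},{"grip":1.2,"tx":-1.4,"ty":-3.7,"tz":0,"ax":0,"ay":0,"az":0},{"grip":1.2,"tx":-1.4,"ty":-3.8,"tz":0,"ax":0,"ay":0,"az":0},{"grip":1.2,"tx":-1.4,"ty":-3.8,"tz":0,"ax":0,"ay":0,"az":0},{"grip":1.2,"tx":-1.4,"ty":-3.8,"tz":0,"ax":0,"ay":0,"az":0},{"grip":1.2,"tx":-1.4,"ty":-3.8,"tz":0,"ax":0,"ay":0,"az":0},{"grip":1.2,"tx":-1.4,"ty":-3.8,"tz":0,"ax":0,"ay":0,"az":0},{"grip":1.2,"tx":-1.4,"ty":-3.8,"tz":0,"ax":0,"ay":0,"az":0}]}}

```text
time: 10.87
tool_pos: [582.9, 43.4, 192.3]
tcp_rot: [-180.0, -0.2, 174.0]
ft_force: [1.3, 1.0, -1.6]
finger_gap: 16.7
```

Emit:
{"method": "step_arm", "body": {"plan": [{"grip":1.2,"tx":-1.4,"ty":-3.8,"tz":0,"ax":0,"ay":0,"az":0},{"grip":1.2,"tx":-1.4,"ty":-3.7,"tz":0,"ax":0,"ay":0,"az":0},{"grip":1.2,"tx":0,"ty":0,"tz":0,"ax":0,"ay":0,"az":0},{"grip":1.2,"tx":0,"ty":0,"tz":0,"ax":0,"ay":0,"az":0},{"grip":1.2,"tx":0,"ty":0,"tz":0,"ax":0,"ay":0,"az":0},{"grip":1.2,"tx":0,"ty":0,"tz":0,"ax":0,"ay":0,"az":0}]}}

```text
time: 11.37
tool_pos: [603.4, -30.9, 193.4]
tcp_rot: [180.0, -0.1, 174.1]
ft_force: [0.4, 0.3, -0.5]
finger_gap: 16.6
```

Run:
```python
from h import *
s=sense();print(s['tool_pos'],s['tcp_rot'],s['ft_force'],s['finger_gap'])
im=snapshot("wrist"); cv2.imwrite("pics/w8.png",im[:,:,::-1]); h=hole(im); print(h)
for a in h: 
    p=onz("wrist",a[0],129,s); Rm=R.from_euler('xyz',s['tcp_rot'],degrees=True).as_matrix();print(p,Rm.T@(p-s['tool_pos']))
```

```text
[603.38460942 -30.90302757 193.40140332] [ 1.79969201e+02 -1.38501616e-01  1.74059929e+02] [ 0.44001928  0.30577351 -0.54051523] 16.57988819830974
[([317.2, 270.9], [18.1, 20.9], (278, 233, 79, 72))]
[609.51511    -30.28082758 129.        ] [-6.18885396  1.21868317 64.38729546]
```

View pics/w8.png

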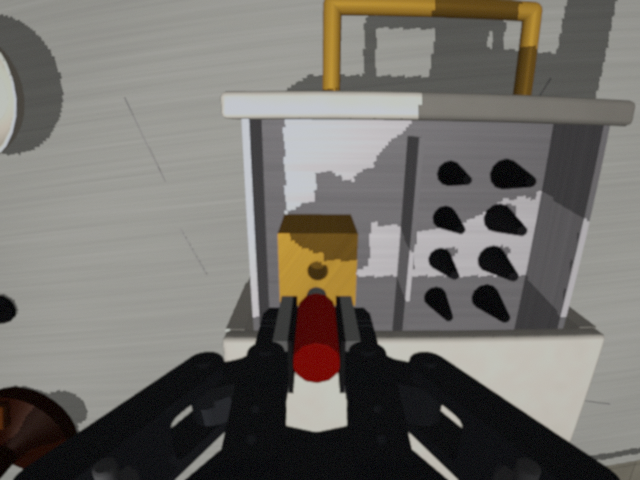

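The hole is at (317,271) right ahead of the foot. I shift 6 mm toward it and go down to about 8 mm above.

Emit:
{"method": "step_arm", "body": {"plan": [{"grip":1.2,"tx":-0.6,"ty":0,"tz":1.7,"ax":0,"ay":0,"az":0},{"grip":1.2,"tx":0,"ty":0,"tz":1.7,"ax":0,"ay":0,"az":0},{"grip":1.2,"tx":0,"ty":0,"tz":0,"ax":0,"ay":0,"az":0},{"grip":1.2,"tx":0,"ty":0,"tz":0,"ax":0,"ay":0,"az":0},{"grip":1.2,"tx":0,"ty":0,"tz":0,"ax":0,"ay":0,"az":0},{"grip":1.2,"tx":0,"ty":0,"tz":0,"ax":0,"ay":0,"az":0}]}}

```text
time: 11.92
tool_pos: [610.9, -32.4, 162.2]
tcp_rot: [-180.0, 0.1, 174.0]
ft_force: [-0.5, -0.9, -0.9]
finger_gap: 16.5
```

Run:
```python
from h import *
s=sense();print(s['tool_pos'],s['tcp_rot'],s['ft_force'],s['finger_gap'])
im=snapshot("wrist"); h=hole(im); print(h)
for a in h: 
    p=onz("wrist",a[0],129,s); Rm=R.from_euler('xyz',s['tcp_rot'],degrees=True).as_matrix();print(p,Rm.T@(p-s['tool_pos']))
cv2.imwrite("pics/w9.png",cv2.resize(im[220:340,250:390],None,fx=5,fy=5,interpolation=cv2.INTER_CUBIC)[:,:,::-1])
```

```text
[610.87059285 -32.41740047 162.2485904 ] [-1.79994967e+02  1.10737007e-01  1.74045491e+02] [-0.4563796  -0.93185093 -0.94190989] 16.47236170802676
[]
```

View pics/w9.png

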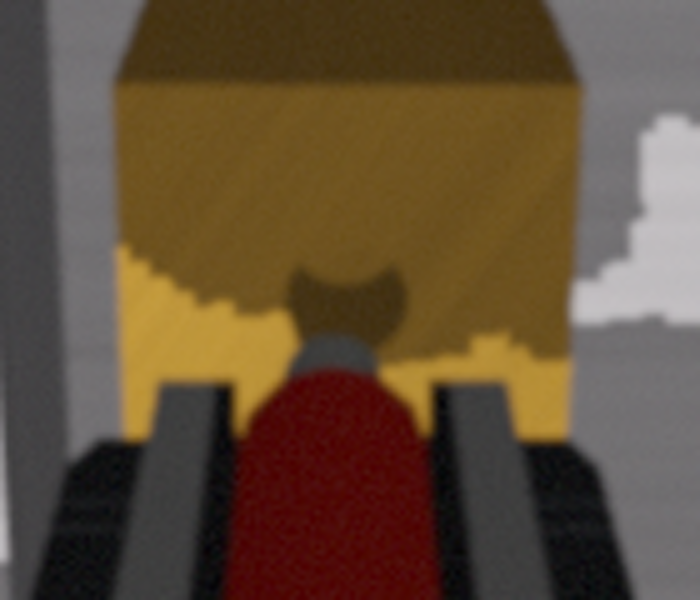

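Run:
```python
from h import *
c=camera_model("wrist");T=c["T_tool_cam"]
def tool(uv,z):
    p=cv2.undistortPoints(np.array([[uv]],float),c["intrinsics"],c["dist_coeffs"])[0,0]
    d=T[:3,:3]@np.array([p[0],p[1],1]);o=T[:3,3];return o+d*(z-o[2])/d[2]
s=sense();print(s['tool_pos'])
for z in (31,33,35): print("hole",tool((319.6,280.4),z), "block near edge",tool((319.6,220+82/5),z),"L/R",tool((250+118/5,290),z)[1],tool((250+572/5,290),z)[1])
for z in (20,21,22): print("foot edge",tool((317.6,287),z))
im=snapshot("wrist")
cv2.imwrite("pics/w10.png",cv2.resize(cv2.convertScaleAbs(im[260:320,290:350],alpha=1.8),None,fx=10,fy=10,interpolation=cv2.INTER_CUBIC)[:,:,::-1])
```

```text
[610.91049339 -32.58962348 162.25890028]
hole [ 2.69177741  2.4226124  31.        ] block near edge [26.59972751  2.39697183 31.        ] L/R -21.65566409262292 25.885940978874462
hole [ 1.77835674  2.43906424 33.        ] block near edge [25.96480387  2.41312499 33.        ] L/R -21.919693365311847 26.175710580924925
hole [ 0.86493607  2.45551609 35.        ] block near edge [25.32988024  2.42927815 35.        ] L/R -22.183722638000773 26.465480182975384
foot edge [ 4.19010774  1.36012183 20.        ]
foot edge [ 3.71145812  1.36229891 21.        ]
foot edge [ 3.23280849  1.36447598 22.        ]
```

View pics/w10.png

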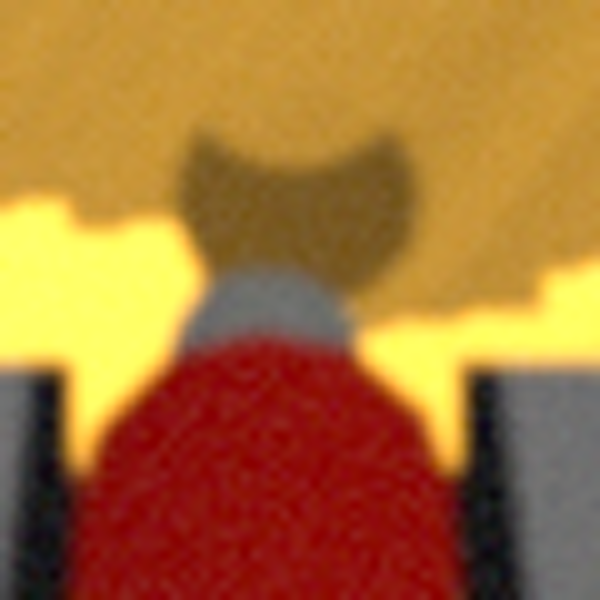

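The hole mouth's centre lies at (319.6,280) and the foot at (317,290). In the tool frame the hole is about 3 mm further in x and 1 mm in y. I correct this and go down gently, watching the force.

Emit:
{"method": "step_arm", "body": {"plan": [{"grip":1.2,"tx":0.3,"ty":0.1,"tz":0.3,"ax":0,"ay":0,"az":0},{"grip":1.2,"tx":0,"ty":0,"tz":0.3,"ax":0,"ay":0,"az":0},{"grip":1.2,"tx":0,"ty":0,"tz":0,"ax":0,"ay":0,"az":0},{"grip":1.2,"tx":0,"ty":0,"tz":0,"ax":0,"ay":0,"az":0},{"grip":1.2,"tx":0,"ty":0,"tz":0,"ax":0,"ay":0,"az":0}]}}

```text
time: 12.43
tool_pos: [607.3, -31.6, 154.6]
tcp_rot: [-180.0, -0.0, 174.0]
ft_force: [-0.0, 0.1, -0.8]
finger_gap: 16.7
```

Run:
```python
from h import *
s=sense();print(s['tool_pos'],s['ft_force'])
im=snapshot("wrist")
cv2.imwrite("pics/w11.png",cv2.resize(cv2.convertScaleAbs(im[260:320,290:350],alpha=1.8),None,fx=10,fy=10,interpolation=cv2.INTER_CUBIC)[:,:,::-1])
```

```text
[607.2618612  -31.59394068 154.63950414] [-0.003404    0.11586958 -0.78570083]
```

View pics/w11.png

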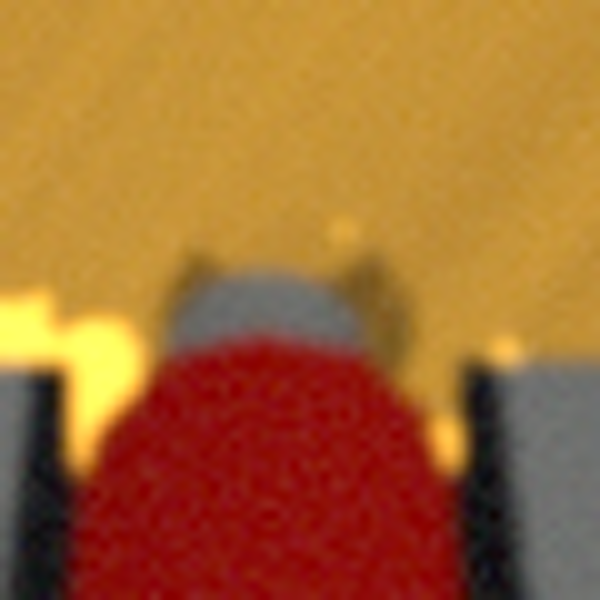

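The foot now sits in front of the hole. In x it is aligned, and in y the mouth spans columns 170 to 412 against a foot centre of 267, so about 1 mm more in +y.

Emit:
{"method": "step_arm", "body": {"plan": [{"grip":1.2,"tx":0,"ty":0.1,"tz":0.1,"ax":0,"ay":0,"az":0},{"grip":1.2,"tx":0,"ty":0,"tz":0.2,"ax":0,"ay":0,"az":0},{"grip":1.2,"tx":0,"ty":0,"tz":0.2,"ax":0,"ay":0,"az":0},{"grip":1.2,"tx":0,"ty":0,"tz":0.1,"ax":0,"ay":0,"az":0}]}}

```text
time: 12.82
tool_pos: [607.3, -30.5, 148.2]
tcp_rot: [-180.0, -0.0, 174.0]
ft_force: [0.7, -0.1, -1.0]
finger_gap: 16.6
```

Emit:
{"method": "step_arm", "body": {"plan": [{"grip":1.2,"tx":0,"ty":0,"tz":0,"ax":0,"ay":0,"az":0},{"grip":1.2,"tx":0,"ty":0,"tz":0,"ax":0,"ay":0,"az":0}]}}

```text
time: 12.98
tool_pos: [607.3, -30.5, 148.5]
tcp_rot: [180.0, -0.0, 174.0]
ft_force: [-1.3, 0.3, -1.2]
finger_gap: 16.4
```

Emit:
{"method": "step_arm", "body": {"plan": [{"grip":1.2,"tx":0,"ty":0,"tz":0.2,"ax":0,"ay":0,"az":0},{"grip":1.2,"tx":0,"ty":0,"tz":0.2,"ax":0,"ay":0,"az":0},{"grip":1.2,"tx":0,"ty":0,"tz":0,"ax":0,"ay":0,"az":0}]}}

```text
time: 13.23
tool_pos: [607.2, -30.5, 144.2]
tcp_rot: [180.0, -0.0, 174.0]
ft_force: [-0.0, 0.4, -1.2]
finger_gap: 16.6
```

Emit:
{"method": "step_arm", "body": {"plan": [{"grip":1.2,"tx":0,"ty":0,"tz":0.2,"ax":0,"ay":0,"az":0},{"grip":1.2,"tx":0,"ty":0,"tz":0.1,"ax":0,"ay":0,"az":0},{"grip":1.2,"tx":0,"ty":0,"tz":0,"ax":0,"ay":0,"az":0}]}}

```text
time: 13.48
tool_pos: [607.3, -30.5, 141.4]
tcp_rot: [180.0, -0.0, 174.0]
ft_force: [-1.1, 0.0, -1.0]
finger_gap: 16.8
```

It is entering freely. I continue to the head's seat.

Emit:
{"method": "step_arm", "body": {"plan": [{"grip":1.2,"tx":0,"ty":0,"tz":0.1,"ax":0,"ay":0,"az":0},{"grip":1.2,"tx":0,"ty":0,"tz":0.1,"ax":0,"ay":0,"az":0},{"grip":1.2,"tx":0,"ty":0,"tz":0,"ax":0,"ay":0,"az":0}]}}

```text
time: 13.73
tool_pos: [607.3, -30.5, 139.5]
tcp_rot: [180.0, -0.0, 174.0]
ft_force: [-0.2, -0.1, -0.4]
finger_gap: 16.9
```

Emit:
{"method": "step_arm", "body": {"plan": [{"grip":1.2,"tx":0,"ty":0,"tz":0.1,"ax":0,"ay":0,"az":0},{"grip":1.2,"tx":0,"ty":0,"tz":0.1,"ax":0,"ay":0,"az":0},{"grip":1.2,"tx":0,"ty":0,"tz":0,"ax":0,"ay":0,"az":0}]}}

```text
time: 13.98
tool_pos: [607.3, -30.5, 137.5]
tcp_rot: [180.0, -0.0, 174.0]
ft_force: [-0.9, 1.5, -1.2]
finger_gap: 16.7
```

Emit:
{"method": "step_arm", "body": {"plan": [{"grip":1.2,"tx":0,"ty":0,"tz":0.1,"ax":0,"ay":0,"az":0},{"grip":1.2,"tx":0,"ty":0,"tz":0,"ax":0,"ay":0,"az":0}]}}

```text
time: 14.15
tool_pos: [607.5, -30.6, 136.6]
tcp_rot: [-180.0, -0.0, 174.0]
ft_force: [0.2, 0.1, -0.4]
finger_gap: 16.8
```

Emit:
{"method": "step_arm", "body": {"plan": [{"grip":1.2,"tx":0,"ty":0,"tz":0.1,"ax":0,"ay":0,"az":0},{"grip":1.2,"tx":0,"ty":0,"tz":0,"ax":0,"ay":0,"az":0}]}}

```text
time: 14.32
tool_pos: [607.8, -30.6, 136.5]
tcp_rot: [-180.0, 0.1, 174.0]
ft_force: [-1.5, 0.6, 3.2]
finger_gap: 16.6
```

Run:
```python
from h import *
s=sense();print(s['tool_pos'],s['ft_force'])
im=snapshot("wrist")
cv2.imwrite("pics/w12.png",cv2.resize(im[220:400,220:420],None,fx=3,fy=3,interpolation=cv2.INTER_CUBIC)[:,:,::-1])
```

```text
[607.80842821 -30.56561023 136.53552018] [-1.53244448  0.56449871  3.23154875]
```

View pics/w12.png

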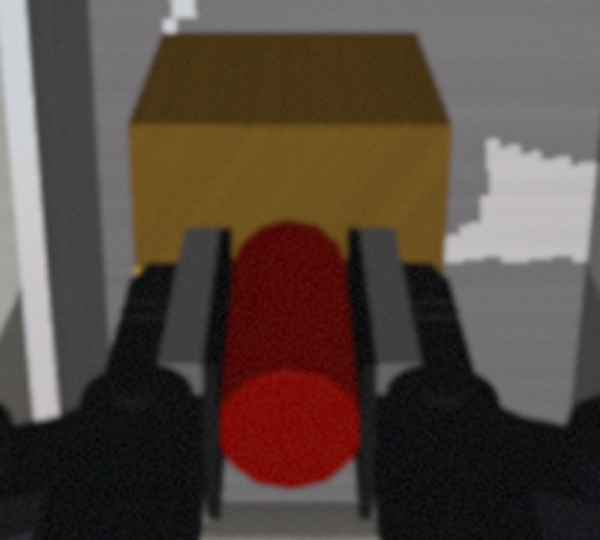

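The head sits on the block's top and no shank is visible. The force rises at 136.5. One firmer press to confirm.

Emit:
{"method": "step_arm", "body": {"plan": [{"grip":1.2,"tx":0,"ty":0,"tz":0.1,"ax":0,"ay":0,"az":0},{"grip":1.2,"tx":0,"ty":0,"tz":0,"ax":0,"ay":0,"az":0},{"grip":1.2,"tx":0,"ty":0,"tz":0,"ax":0,"ay":0,"az":0}]}}

```text
time: 14.62
tool_pos: [608.1, -30.6, 136.4]
tcp_rot: [-180.0, 0.1, 174.0]
ft_force: [-3.5, -0.1, 9.0]
finger_gap: 16.7
```

Seated: the force rises to 9 N and it goes no deeper. I release and lift straight up.

Emit:
{"method": "step_arm", "body": {"plan": [{"grip":1.2,"tx":0,"ty":0,"tz":-0.1,"ax":0,"ay":0,"az":0},{"grip":4,"tx":0,"ty":0,"tz":0,"ax":0,"ay":0,"az":0},{"grip":4,"tx":0,"ty":0,"tz":0,"ax":0,"ay":0,"az":0},{"grip":4,"tx":0,"ty":0,"tz":0,"ax":0,"ay":0,"az":0},{"grip":4,"tx":0,"ty":0,"tz":0,"ax":0,"ay":0,"az":0},{"grip":4,"tx":0,"ty":0,"tz":-0.5,"ax":0,"ay":0,"az":0},{"grip":4,"tx":0,"ty":0,"tz":-2,"ax":0,"ay":0,"az":0},{"grip":4,"tx":0,"ty":0,"tz":-3,"ax":0,"ay":0,"az":0}]}}

```text
time: 15.28
tool_pos: [605.1, -30.2, 187.7]
tcp_rot: [180.0, -0.4, 174.0]
ft_force: [0.5, -0.6, -1.1]
finger_gap: 40.1
```

Emit:
{"method": "step_arm", "body": {"plan": [{"grip":4,"tx":0,"ty":0,"tz":-4,"ax":0,"ay":0,"az":0},{"grip":4,"tx":0,"ty":0,"tz":-3,"ax":0,"ay":0,"az":0},{"grip":4,"tx":-2,"ty":0,"tz":0,"ax":0,"ay":0,"az":0},{"grip":4,"tx":-2,"ty":0,"tz":0,"ax":0,"ay":0,"az":0},{"grip":4,"tx":0,"ty":0,"tz":0,"ax":0,"ay":0,"az":0},{"grip":4,"tx":0,"ty":0,"tz":0,"ax":0,"ay":0,"az":0},{"grip":4,"tx":0,"ty":0,"tz":0,"ax":0,"ay":0,"az":0}]}}

```text
time: 15.87
tool_pos: [646.7, -34.6, 260.3]
tcp_rot: [180.0, -0.1, 174.0]
ft_force: [0.2, -0.3, -0.1]
finger_gap: 39.6
```

Run:
```python
from h import *
s=sense();print(s['tool_pos'],s['ft_force'],s['finger_gap'])
im=snapshot("wrist");cv2.imwrite("pics/w13.png",im[:,:,::-1])
i=snapshot("side"); cv2.imwrite("pics/side13.png",cv2.resize(i[190:300,220:380],None,fx=4.5,fy=4.5,interpolation=cv2.INTER_CUBIC)[:,:,::-1])
b=blobs(red(im));print(b, blobs(red(i)))
j=snapshot("scene");print(blobs(red(j),5))
# handle bar position
for uv in []: pass
```

```text
[646.71981402 -34.64191066 260.2908598 ] [ 0.22145545 -0.26855361 -0.14645921] 39.56004167710633
[] [([317, 226, 6, 18, 60], [320.1, 234.5])]
[]
```

View pics/w13.png

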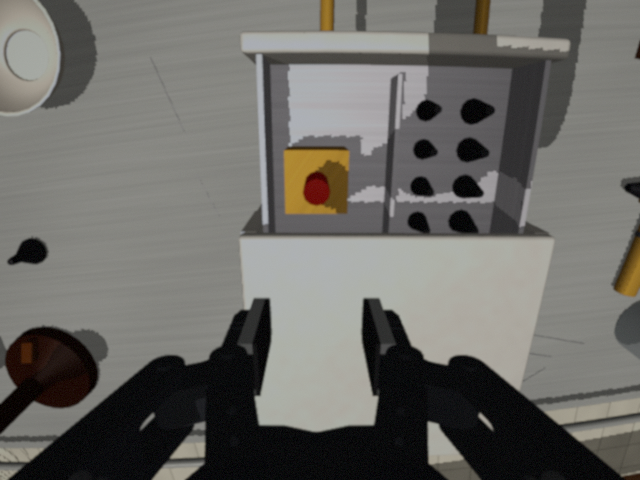

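View pics/side13.png

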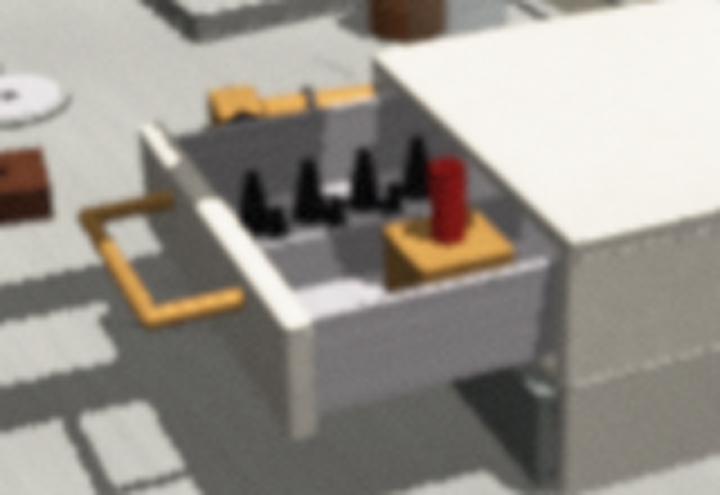

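The pin stands upright in the block, at (316,187) in the wrist view and (448,200) in the side crop, with its head on the top. The drawer is still out. One last numeric check that the drawer and the other things have not moved, then I hand in.

Run:
```python
from h import *
a=cv2.imread("pics/side3.png")[:,:,::-1].copy(); b=snapshot("side"); o=cv2.imread("pics/side0.png")[:,:,::-1].copy()
for n,i in (("then",a),("now",b)): print(n,[x for x in blobs(brass(i)) if 225<x[1][0]<300 and 200<x[1][1]<265])
# shifts of loose things by phase correlation vs start
for nm,(x0,y0,x1,y1) in dict(basin=(280,350,380,425),specs=(435,350,490,455),mirror=(200,200,240,216)).items():
    g=[cv2.cvtColor(i[y0:y1,x0:x1],cv2.COLOR_RGB2GRAY).astype(np.float32) for i in (o,b)]
    print(nm,cv2.phaseCorrelate(*g))
print(sense()['time'])
hand_in()
```

```text
then [([268, 211, 12, 5, 40], [272.1, 212.8]), ([239, 237, 35, 25, 93], [254.2, 253.5])]
now [([268, 211, 14, 6, 46], [272.6, 213.0]), ([239, 237, 35, 25, 108], [254.0, 253.7])]
basin ((-0.03712320507561628, 0.4763498565313), 0.9418639561971028)
specs ((0.004802254999326294, -0.005128088239736428), 1.0242521087328593)
mirror ((0.06773205273335137, -0.28826080540426524), 0.8215167209506035)
16.0667
the job is handed in; nothing more can be done
```

The drawer is out at its stop and the stop pin stands in the brass block. I handed the job in at about 16 s; hand_in gives no verdict.

- **Drawer:** I pulled it by the brass handle until it hit its stop, where the force rose to 29 N after about 124 mm of travel. The last side picture shows the handle where it was right after the pull.
- **Pin:** I lined it up by the wrist camera with small corrections. It went into the hole with no contact force until the head met the block. One firmer press gave 9 N with no further travel, so the head is on the block's top. After release, the wrist and side views show it upright.
- **Other things:** The basin, specula and head mirror moved less than half a pixel in the side view. The otoscope I only saw in place; I did not measure it.
- **Disagreements:** The two-view height of the block's top came out at 126.5 mm against the nominal 130. The first wrist estimate of the hole was about 3 mm off in x and 1 to 2 mm in y from where the pin went in. In the last pictures the red mask found the pin only in the side view; the wrist picture shows it in shade, and I did not view the last scene picture.

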